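Third hand at the model-set jig

ROBOT

A 6-joint arm with a two-finger parallel gripper is mounted at the origin on the work surface. World frame = base frame: x ahead of the robot, y to its left, z up, the work surface at z = 0. Lengths are in m, angles in degrees, forces in N, time in s.
With the tool pointing down it reaches from about 0.35 to 0.875 m from the base axis. Payload 4.2 kg.
Tool frame: the origin (TCP) lies on the mounting face of the last link; the fingertips stand 182 mm ahead of it and the grasp point (between the pads) lies 164 mm ahead of it (r.tcp_to_grasp is the distance from the TCP to the grasp point, in m); z points along the fingers, y is the line along which they close (so a half turn about z gives the same grasp; the last joint's range is limited). The gripper opens to 87 mm and grips with 3 to 60 N. Pads are 19 mm wide; open, the fingers measure 117 mm over their backs; the gripper's body (75 mm by 190 mm) begins 51 mm behind the grasp point.
Start: joints at [-60.298, 22.042, 0.453, 0, -68.411, -14.817], TCP at [0.161, -0.604, 0.405] pointing down, gripper open.
Joint ranges: [-179.83, 179.83], [-69.29, 118.12], [-61.27, 80.66], [-181.25, 117.63], [-171.15, -9.14], [-177.46, 177.46]. Speed limits (degrees/s): [159.86, 159.86, 180, 180, 180, 180].

INTERFACE

Orientations are given as a 3x3 rotation matrix whose columns are the frame's x, y, z axes.
In Python, from station import sense, eyes, r gives the robot as it stands.
- The arm moves only by the tool jog_arm, never from a script. Its argument "increments" is a list of rows, each a list of 4 numbers: the shift along the tool's x, y, z normalised to -1 to 1, where 1 is 0.02 m, then the turn about the tool's z normalised to -1 to 1, where 1 is 0.08 rad. A call has 1 to 10 rows; each row shifts and turns the commanded pose from where the row before left it, along the tool's axes as they then stand; what a row does not reach is not made up. A row lasts 1/10 s, in which the tool goes at most 50 mm and 8.59 degrees, less where a joint would pass 70% of its speed; a pose out of reach is approached as far as the arm can. A call with a number of a shift or a turn outside -1 to 1 is refused whole. A call with a gripper value outside its range is refused whole. "grip" is the finger opening in mm, from 0 to 87, set as the call begins (left out, the last holds). The fingers move at their own pace and stop on an object; the grip force is fixed at half the most. Time passes only in rows, so rows that do not move let the fingers close. It gives the time, the measured TCP pose, the force, the opening and the grip force at its end, in the units of the state.
- sense(): the state, without advancing time (a new reading comes with each control period).
- eyes.capture(name): name is "scene" or "top" or "wrist"; returns the picture (420x560x3 uint8, blue, green, red); there is no depth.
- eyes.get_calibration(name): a dict with "camera_matrix" (3x3 intrinsics, pixels), "R" (3x3) and "t" (3): a world point X has camera coordinates R X + t; the wrist camera has in their place "T_tool_cam" (4x4, takes a point from camera to tool coordinates, whose origin is the TCP and whose axes are the flange's). Camera axes: x right, y down, z forward; pixel columns grow to the right and rows downward; lengths in m; the calibration is good to about 2 mm. A picture is of the moment at which its call begins: read the wrist's pose just before it. get_calibration takes no time and is no camera call.
- r.finish_job(): hands the job in; it is judged then, once.
Trained networks look in the newest picture that a camera, given by its name, has taken for a name from the list of things; names that differ only in an ending like _2 or _b are one class to them, and where a whole thing is asked for, a point or a joint stands for the part that bears it (a point fixed in the world has none). Each returns a list of dicts, best first, with "conf" (0 to 1); they miss things now and then, are a little off and sometimes report something else, mostly with a low value. They report only what shows in the picture. A call takes as long as a camera call. They do not tell look-alikes from the thing itself.
- eyes.spot_in(camera, name): "centre" ([x, y, z] in m, in world coordinates, good to about 4 mm: the middle of the surface that is visible of it).
- eyes.outline_of(camera, name): "mask" (420x560 bool, what is visible of it).
The state is a dict: "time_s": time; "joints": joint angles; "joint_velocities": joint speeds; "effort": joint torques, N m; "tcp_pos": TCP position; "ee_rot": TCP orientation; "wrist_force": force on the tool from outside, world axes, zero at the start; "moment": the same for the moment, N m; "gripper_width": opening from 0.0 (shut) to 1.0 (fully open); "gripper_force": force on a finger pad.
Only numpy, scipy, OpenCV 4.12 (cv2) and the standard library are available. Lean on these libraries where they do the work, as an engineer would, in place of code of your own. Each camera call takes 0.05 s, during which the arm holds its last target. There are 200 camera calls.

TASK

The wrong piece is standing in the spring-backed jig: swap the two wooden pieces, so that the round column stands in the little tray and the square post is down at the jig's bed (on it or a hair above) between the low guide strips. Then be my third hand while I screw it: hold the square post upright with one face flat against the metal plate, pushing the plate back with a steady 10 newtons or so (a bit over half of its travel, never to the end), and finish while still holding it there. Knock neither piece over and leave the jar, tin and screwdriver where they are.

Things in the scene. Friction and masses are not known exactly. Their poses are not given: they have to be found in the camera images.
- square_post: Square post of light wood, 40 x 40 x 105 mm high, about 0.12 kg, loose. Origin: centre of its underside; z up along the post, x and y normal to its side faces. Starts standing in the tray, turned by some angle.
- round_column: Round turned column of light wood, 105 mm high, about 0.12 kg, loose: foot disc 54 mm diameter and 12 mm high, narrowing to a plain shaft 40 mm in diameter from 18 to 98 mm height, small chamfered top. Origin: centre of its underside, z up. Starts standing on the jig's bed between the strips.
- jig: Jig fixed to the bench, left or right of the robot's x axis. Plywood bed 210 (x) x 150 (y) x 18 mm; origin at the centre of its underside, z up, x away from the robot within 20 degrees: the push direction. Sprung plate past the seat; behind it a wooden block at x = 82 to 100 mm, 130 mm wide, top at z = 103 mm. The bench 0.43 m ahead of the robot, between jig and tray, is free to park a piece.
- sprung_plate: Upright metal plate of the jig, 12 mm thick, 100 wide, 83 high. Origin: middle of the lower edge of its face towards the seat; axes as the jig's. At rest the origin is at x = 35, y = 0, z = 20 mm in the jig's frame. It slides only along the jig's +x, 30 mm to its end stop, against a spring of 0.6 N/mm from zero (10 N at 17 mm, 18 N at the stop), and springs back when let go.
- jig_seat (a point): Middle of the seat, on the top of the jig's bed (18 mm above the bench), 25 mm towards -x from the jig's origin; axes as the jig's. The seat is the bed between two guide strips that are 8 mm high, run along x from 55 mm before to 55 mm past this point, and stand 64 mm apart inside (32 mm to either side). Bare plywood: a gripped post pressed down on it drags and tips.
- tray: Shallow square wooden tray fixed to the bench, on the other side of the robot's x axis than the jig. 86 x 86 mm outside, rim 14 mm high, walls 5 mm; inner floor 76 x 76 mm at 5 mm height, with room for only one piece at a time. Origin: centre of its underside, sides along its x and y.
- glue_jar: Bystander: white jar with black lid, 60 mm diameter, 75 mm high, loose on the bench beyond the work; origin under its centre.
- screwdriver: Bystander: black-handled screwdriver, 190 mm long, lying loose on the bench to the robot's left; origin at its underside, about its middle.
- screw_tin: Bystander: round metal tin, 72 mm diameter, 50 mm high, loose on the bench to the robot's right; origin under its centre.
Not all that is in view belongs to the job. Leave any blue, red or turquoise look-alike of the round_column alone.

How it is judged:
By the outcome, as a careful person would: the job done as asked, in the order asked, and still so for the second after the job is handed in, while the arm keeps its last pose, push and grip.
It also fails if it takes over 72 s, if anything falls off the work surface, if the arm or the gripper's body presses on something with over 40 N, if the wrist force passes 120 N, or if a joint passes its speed limit or range.

## Working session

There is one attempt and no reset: what is moved stays moved. The work goes in short steps, Python scripts to look and compute and a tool call to move; the robot and the scene stay as the last step left them, time stands still between calls to the robot, and variables do not carry over. Pictures are saved under pics/ and viewed, at most 10 in all, crops included, and the job is handed in when it is done.

Besides the shell and the picture viewer there is one more tool, called in YAML: its name, and indented under it one key for each argument. jog_arm: Moves the arm, as the interface text tells. Its arguments: {"type":"object","properties":{"increments":{"type":"array"},"grip":{"type":"number"}},"required":["increments"]}

```bash
ls; mkdir -p pics; python3 - <<'E'
from station import sense, eyes, r
import cv2,numpy as np
s=sense();print(s['time_s'],s['tcp_pos'],np.round(s['ee_rot'],3).tolist(),r.tcp_to_grasp)
ims=[]
for c in ['scene','top']:
    im=eyes.capture(c);cv2.imwrite(f'pics/{c}0.png',im)
    for n in ['square_post','round_column','jig','sprung_plate','tray','glue_jar','screw_tin','screwdriver']:
        print(c,n,[(np.round(d['centre'],3).tolist(),round(d['conf'],2)) for d in eyes.spot_in(c,n)][:4])
    k=eyes.get_calibration(c);print(np.round(k['camera_matrix'],1).tolist(),np.round(-np.array(k['R']).T@k['t'],3))
print(eyes.get_calibration('wrist'))
E
```

```text
pics
0.0 [ 0.16053276 -0.60381677  0.40366449] [[-0.966, -0.257, -0.001], [-0.257, 0.966, 0.002], [0.0, 0.002, -1.0]] 0.1635
scene square_post [([0.554, -0.182, 0.082], 0.83)]
scene round_column [([0.349, 0.086, 0.06], 0.85), ([0.501, 0.208, 0.078], 0.8), ([0.536, 0.057, 0.062], 0.77), ([0.342, 0.31, 0.061], 0.73)]
scene jig [([0.547, 0.218, 0.021], 0.79)]
scene sprung_plate [([0.553, 0.197, 0.073], 0.85)]
scene tray [([0.555, -0.187, 0.009], 0.66)]
scene glue_jar [([0.815, 0.062, 0.064], 0.61)]
scene screw_tin [([0.464, -0.371, 0.045], 0.87)]
scene screwdriver [([0.47, 0.416, 0.024], 0.55)]
[[465.3, 0.0, 290.2], [0.0, 465.3, 214.3], [0.0, 0.0, 1.0]] [1.085 0.715 1.187]
top square_post [([0.546, -0.19, 0.106], 0.79)]
top round_column [([0.331, 0.287, 0.096], 0.69), ([0.49, 0.185, 0.116], 0.68), ([0.33, 0.177, 0.096], 0.63), ([0.344, 0.068, 0.1], 0.53)]
top jig [([0.515, 0.19, 0.02], 0.68)]
top sprung_plate [([0.55, 0.183, 0.071], 0.92)]
top tray [([0.53, -0.195, 0.003], 0.77)]
top glue_jar [([0.797, 0.048, 0.076], 0.54)]
top screw_tin [([0.456, -0.381, 0.051], 0.91)]
top screwdriver [([0.459, 0.407, 0.022], 0.76)]
[[510.0, 0.0, 286.4], [0.0, 510.0, 203.7], [0.0, 0.0, 1.0]] [0.443 0.014 1.539]
{'camera_matrix': array([[290.21719578,   0.        , 278.29611186],
       [  0.        , 290.21719578, 208.72812163],
       [  0.        ,   0.        ,   1.        ]]), 'T_tool_cam': array([[-8.28813652e-05, -9.69572455e-01, -2.44804509e-01,
         6.56746932e-02],
       [ 9.99999821e-01,  6.47480583e-05, -5.95002456e-04,
        -3.80823568e-04],
       [ 5.92748609e-04, -2.44804515e-01,  9.69572276e-01,
         2.05912367e-02],
       [ 0.00000000e+00,  0.00000000e+00,  0.00000000e+00,
         1.00000000e+00]])}
```

View pics/scene0.png

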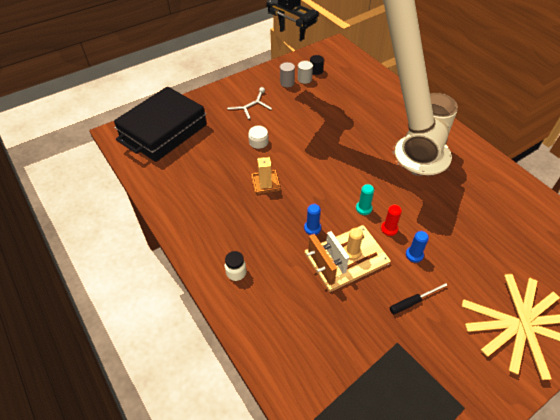

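View pics/top0.png

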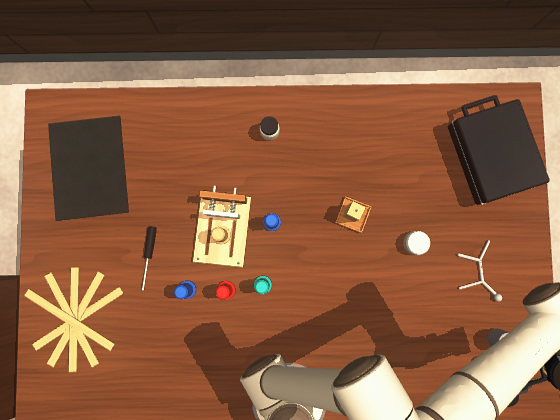

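The pieces meant are the light-wood post in the tray (scene 265,172; top 355,212) and the light-wood column in the jig (scene 355,240; top 219,234). The blue (313,218 and 418,246), red (392,220) and turquoise (366,198) columns in the scene view are look-alikes, because they are painted rather than wood. Next I take a wrist view over the tray.

jog_arm:
  increments:
    - [-1,0.6,0,0]
    - [-1,0.6,0,0]
    - [-1,0.6,0,0]
    - [-1,0.6,0,0]
    - [-1,0.6,0,0]
    - [-1,0.6,0,0]
    - [-1,0.6,0,0]
    - [-1,0.6,0,0]
    - [-1,0.6,0,0]
    - [-1,0.6,0,0]
  grip: 87

```text
time_s: 1.9
tcp_pos: [0.3236, -0.4359, 0.4049]
ee_rot: [[-0.966, -0.257, 0.0], [-0.257, 0.966, -0.0], [-0.0, -0.0, -1.0]]
wrist_force: [0.3, -0.2, 0.1]
gripper_width: 1.001
gripper_force: 0.0
```

jog_arm:
  increments:
    - [-1,0.6,0,0]
    - [-1,0.6,0,0]
    - [-1,0.6,0,0]
    - [-1,0.6,0,0]
    - [-1,0.6,0,0]
    - [-1,0.6,0,0]
    - [-1,0.6,0,0]
    - [-1,0.6,0,0]
    - [-1,0.6,0,0]
    - [-1,0.6,0,0]

```text
time_s: 2.9
tcp_pos: [0.4861, -0.2685, 0.4049]
ee_rot: [[-0.966, -0.257, 0.0], [-0.257, 0.966, -0.0], [-0.0, -0.0, -1.0]]
wrist_force: [-0.1, -0.5, 0.1]
gripper_width: 0.999
gripper_force: 0.0
```

jog_arm:
  increments:
    - [-1,0.6,0,0]
    - [-1,0.6,0,0]
    - [-0.5,0.6,0,0]
    - [-0.5,0.6,0,0]
    - [0,0,0,0]

```text
time_s: 3.4
tcp_pos: [0.5315, -0.2061, 0.4048]
ee_rot: [[-0.966, -0.259, 0.0], [-0.259, 0.966, 0.0], [-0.0, 0.0, -1.0]]
wrist_force: [0.0, 0.0, -0.4]
gripper_width: 1.004
gripper_force: 0.0
```

```bash
cat > h.py <<'E'
from station import sense, eyes, r
import cv2,numpy as np
np.set_printoptions(precision=4,suppress=True)
def look(tag,cam='wrist'):
    s=sense();im=eyes.capture(cam);cv2.imwrite(f'pics/{tag}.png',im)
    np.savez(f'{tag}.npz',p=s['tcp_pos'],R=s['ee_rot'],im=im);return s,im
def ray(cam,uv,s=None):
    k=eyes.get_calibration(cam);K=k['camera_matrix']
    d=np.linalg.inv(K)@np.array([uv[0],uv[1],1.])
    if cam=='wrist':
        T=k['T_tool_cam'];R=np.array(s['ee_rot'])
        return np.array(s['tcp_pos'])+R@T[:3,3],R@T[:3,:3]@d
    R=np.array(k['R']);return -R.T@k['t'],R.T@d
def atz(cam,uv,z,s=None):
    o,d=ray(cam,uv,s);return o+d*(z-o[2])/d[2]
def proj(cam,X,s=None):
    k=eyes.get_calibration(cam);K=k['camera_matrix'];X=np.asarray(X)
    if cam=='wrist':
        T=k['T_tool_cam'];c=T[:3,:3].T@(np.array(s['ee_rot']).T@(X-np.array(s['tcp_pos']))-T[:3,3])
    else: c=np.array(k['R'])@X+k['t']
    u=K@c;return u[:2]/u[2]
def yaw(s): R=s['ee_rot'];return np.degrees(np.arctan2(R[1][0],R[0][0]))%360  # dir of tool x
def go(xyz,s=None,psi=None):
    s=s or sense();R=np.array(s['ee_rot']);d=R.T@(np.array(xyz)-np.array(s['tcp_pos']))
    print('t',s['time_s'],'tcp',np.array(s['tcp_pos']),'yaw',round(yaw(s),2),'units xyz',d/0.02,end=' ')
    if psi is not None: print('turn units',-np.radians((psi-yaw(s)+180)%360-180)/0.08,end='')
    print()
E
python3 - <<'E'
from h import *
s,im=look('w1');print(s['time_s'],s['tcp_pos'],yaw(s))
for n in ['square_post','tray']:
    for d in eyes.spot_in('wrist',n): print(n,np.array(d['centre']),d['conf'])
    for d in eyes.outline_of('wrist',n)[:1]:
        m=d['mask'].astype(np.uint8);c=max(cv2.findContours(m,0,2)[0],key=cv2.contourArea)
        print(cv2.minAreaRect(c),cv2.approxPolyDP(c,4,True)[:,0].tolist())
E
```

```text
3.4 [ 0.5315 -0.2061  0.4048] 194.98891708296503
square_post [ 0.5465 -0.1966  0.1108] 0.76
((283.53448486328125, 216.58621215820312), (50.74079132080078, 49.66120147705078), 41.6335334777832) [[281, 183], [264, 201], [257, 225], [286, 249], [311, 222], [304, 202]]
tray [ 0.5271 -0.2171  0.0026] 0.72
tray [ 0.4544 -0.3812  0.0529] 0.59
```

View pics/w1.png

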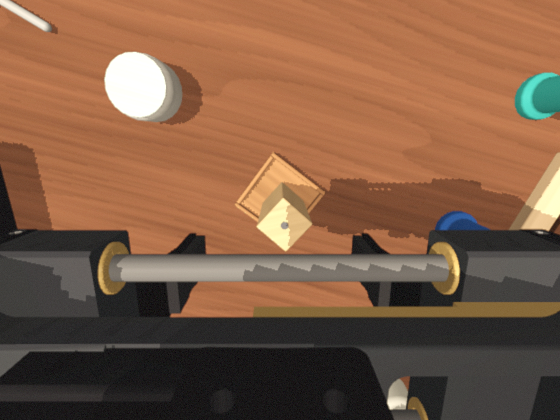

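The wrist view shows the post's light top face (about 257–311, 199–249, centre mark at 285,225) turned in the tray, whose corners show at (275,153), (236,205) and (325,192). One enlarged crop will confirm both wooden pieces.

```bash
python3 - <<'E'
from h import *
a=cv2.imread('pics/w1.png')[145:265,222:342];b=cv2.imread('pics/top0.png')[180:275,180:275]
cv2.imwrite('pics/c1.png',np.hstack([cv2.resize(a,(480,480),interpolation=2),cv2.resize(b,(300,480)[:1]+(300,),interpolation=2) if 0 else cv2.copyMakeBorder(cv2.resize(b,(310,310),interpolation=2),0,170,0,0,0)]))
E
```

```text
(no output)
```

View pics/c1.png

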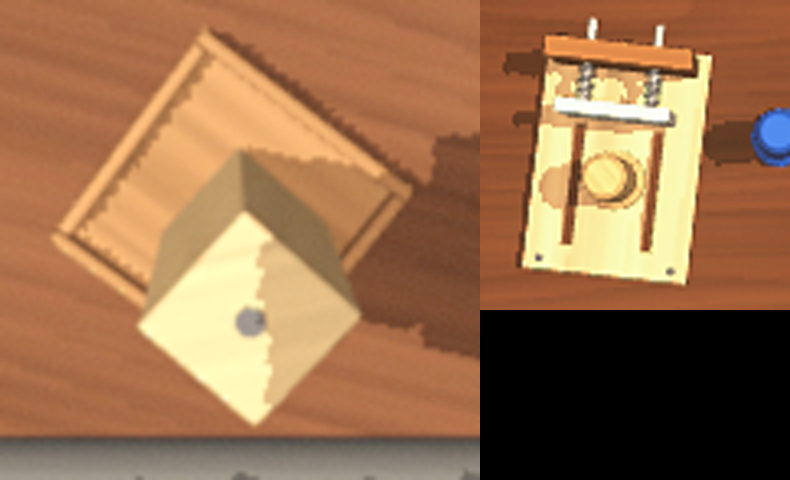

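The crop shows the post's top face with corners at crop (244,211), (138,326), (255,426) and (360,316). The tray rim corners are at (205,30), (53,237) and (412,190). On the right, the plain wooden column stands between the strips in front of the plate, with jig bed corners at (522,266), (687,284) and (713,56). The blue column is outside the jig.

```bash
python3 - <<'E'
from h import *
s=sense()
def quad(n,px,z,cam):
    P=np.array([atz(cam,p,z,s) for p in px])[:,:2]
    e=np.diff(np.vstack([P,P[:1]]),axis=0)
    print(n,P.tolist(),'len',np.linalg.norm(e,axis=1),'ang',np.degrees(np.arctan2(e[:,1],e[:,0])),'mid',P.mean(0)); return P
f=lambda L:[(222+x/4,145+y/4) for x,y in L]
g=lambda L:[(180+(x-480)/3.263,180+y/3.263) for x,y in L]
quad('post',f([(244,211),(138,326),(255,426),(360,316)]),.11,'wrist')
P=quad('tray',f([(53,237),(205,30),(412,190)]),.014,'wrist');print('tray c',(P[0]+P[2])/2)
P=quad('jig',g([(522,266),(687,284),(713,56)]),.018,'top');print('jig c',(P[0]+P[2])/2)
print('column top',atz('top',g([(606,175)])[0],.123),'post top from top cam',atz('top',(355,212),.11))
k=sense()
E
```

```text
post [[0.5225521807376606, -0.20600382164799652], [0.5573522853914692, -0.22380898942166083], [0.5755199146252673, -0.18886874836370035], [0.5407949886857623, -0.17143221080925433]] len [0.0391 0.0394 0.0389 0.0391] ang [ -27.0962   62.5272  153.3373 -117.8198] mid [ 0.5491 -0.1975]
tray [[0.5663249286694412, -0.2575419427708643], [0.4890177734170131, -0.2261901400352236], [0.5212115391864363, -0.14843260052253704]] len [0.0834 0.0842 0.1181] ang [157.9251  67.5091 -67.5364] mid [ 0.5255 -0.2107]
tray c [ 0.5438 -0.203 ]
jig [[0.4116144781172344, 0.2780539520061095], [0.393100897853098, 0.1286423362754671], [0.6006082270827724, 0.10322065374865527]] len [0.1506 0.2091 0.2575] ang [-97.0635  -6.9845 137.2289] mid [0.4684 0.17  ]
jig c [0.5061 0.1906]
column top [0.4894 0.1887 0.123 ] post top from top cam [ 0.545 -0.193  0.11 ]
```

jog_arm:
  increments:
    - [0,0,0,0.92]
    - [0,0,0,0.92]
    - [0,0,0,0.92]
    - [0,0,0,0.92]
    - [0,0,0,0.92]
    - [0,0,0,0.92]
    - [0,0,0,0.92]
    - [0,0,0,0.92]
    - [0,0,0,0.92]
    - [0,0,0,0.92]

```text
time_s: 4.65
tcp_pos: [0.5307, -0.2082, 0.4048]
ee_rot: [[-0.887, 0.462, 0.0], [0.462, 0.887, -0.0], [-0.0, -0.0, -1.0]]
wrist_force: [0.6, -0.5, -0.2]
gripper_width: 1.004
gripper_force: 0.0
```

jog_arm:
  increments:
    - [-0.59,0.78,0,0]
    - [0,0,1,0]
    - [0,0,1,0]
    - [0,0,0,0]

```text
time_s: 5.05
tcp_pos: [0.5477, -0.1994, 0.3619]
ee_rot: [[-0.888, 0.46, -0.006], [0.46, 0.888, 0.001], [0.006, -0.002, -1.0]]
wrist_force: [-0.6, 0.3, -0.7]
gripper_width: 1.002
gripper_force: 0.0
```

```bash
python3 - <<'E'
from h import *
s,im=look('w2');go([.5491,-.1975,.2255],s,152.8)
for d in eyes.spot_in('wrist','square_post'): print(np.array(d['centre']),d['conf'])
for d in eyes.outline_of('wrist','square_post')[:1]:
    c=max(cv2.findContours(d['mask'].astype(np.uint8),0,2)[0],key=cv2.contourArea);A=cv2.approxPolyDP(c,4,True)[:,0];print(A.tolist(),[atz('wrist',a,.11,s)[:2] for a in A.tolist()])
E
```

```text
t 5.05 tcp [ 0.5477 -0.1994  0.3619] yaw 152.63 units xyz [-0.0594  0.1252  6.8182] turn units -0.03680634113670664
[ 0.5418 -0.1938  0.1142] 0.65
[[267, 178], [259, 197], [261, 240], [305, 240], [308, 196], [301, 181]] [array([ 0.5132, -0.1919]), array([ 0.524, -0.205]), array([ 0.5574, -0.2211]), array([ 0.5744, -0.188 ]), array([ 0.5416, -0.1692]), array([ 0.5279, -0.1688])]
```

jog_arm:
  increments:
    - [0,0.2,0.5,0]
    - [0,0,1,0]
    - [0,0,1,0]
    - [0,0,1,0]
    - [0,0,1,0]
    - [0,0,1,0]
    - [0,0,0.8,0]
    - [0,0,0.5,0]
    - [0,0,0,0]
    - [0,0,0,0]

```text
time_s: 6.2
tcp_pos: [0.551, -0.1955, 0.2293]
ee_rot: [[-0.889, 0.458, 0.001], [0.458, 0.889, -0.0], [-0.001, 0.0, -1.0]]
wrist_force: [-0.2, -0.7, -1.0]
gripper_width: 0.995
gripper_force: 0.0
```

jog_arm:
  increments:
    - [0,0,0,0]
    - [0,0,0,0]
    - [0,0,0,0]
    - [0,0,0,0]
    - [0,0,0,0]
    - [0,0,0,0]
    - [0,0,0,0]
    - [0,0,0,0]
  grip: 30

```text
time_s: 7.0
tcp_pos: [0.5506, -0.1955, 0.2287]
ee_rot: [[-0.889, 0.458, -0.0], [0.458, 0.889, -0.0], [0.0, -0.0, -1.0]]
wrist_force: [-0.0, -0.9, -0.5]
gripper_width: 0.455
gripper_force: 30.0
```

jog_arm:
  increments:
    - [0,0,-0.5,0]
    - [0,0,-1,0]
    - [0,0,-1,-0.88]
    - [0,0,-1,-0.88]
    - [0,0,-1,-0.88]
    - [0,0,-1,-0.88]
    - [0,0,-1,-0.88]
    - [0,0,-0.5,0]
    - [0,0,0,0]

```text
time_s: 7.9
tcp_pos: [0.5507, -0.1955, 0.3706]
ee_rot: [[-0.992, 0.125, 0.004], [0.125, 0.992, -0.0], [-0.004, 0.0, -1.0]]
wrist_force: [0.6, 0.3, -1.7]
gripper_width: 0.456
gripper_force: 30.0
```

jog_arm:
  increments:
    - [0.6,0.6,0,0]
    - [0.9,1,0,0]
    - [0.9,1,0,0]
    - [0.9,1,0,0]
    - [0.9,1,0,0]
    - [0.9,1,0,0]
    - [0.9,1,0,0]
    - [0.7,0.8,0,0]
    - [0.35,0.57,0,0]
    - [0,0,0,0]

```text
time_s: 8.9
tcp_pos: [0.4294, -0.0191, 0.368]
ee_rot: [[-0.992, 0.123, -0.002], [0.123, 0.992, 0.0], [0.002, -0.0, -1.0]]
wrist_force: [1.4, 0.4, -1.5]
gripper_width: 0.459
gripper_force: 30.0
```

```bash
python3 - <<'E'
from h import *
s,im=look('w3');go([.43,-.02,.2247],s,173)
E
```

```text
t 8.9 tcp [ 0.4294 -0.0191  0.368 ] yaw 172.94 units xyz [-0.0486 -0.0417  7.1627] turn units -0.013711701735565806
```

View pics/w3.png

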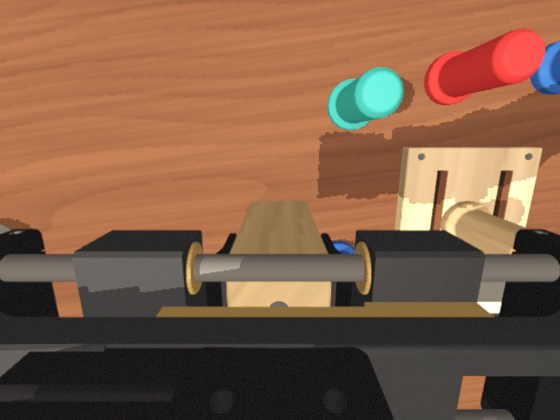

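The post hangs upright in the fingers (its bottom edge is at row 202), and the bench under it is free. The turquoise (370,95) and red (490,65) columns are clear. The jig's near edge (403–533, row 148) is level in this view, so the jig's yaw is about -7°.

jog_arm:
  increments:
    - [0,0,0.8,0]
    - [0,0,1,0]
    - [0,0,1,0]
    - [0,0,1,0]
    - [0,0,1,0]
    - [0,0,1,0]
    - [0,0,0.6,0]
    - [0,0,0.4,0]
    - [0,0,0.1,0]
    - [0,0,0,0]

```text
time_s: 9.95
tcp_pos: [0.4307, -0.02, 0.2306]
ee_rot: [[-0.992, 0.124, -0.0], [0.124, 0.992, -0.0], [0.0, -0.0, -1.0]]
wrist_force: [0.6, -0.0, -1.6]
gripper_width: 0.461
gripper_force: 30.0
```

jog_arm:
  increments:
    - [0,0,0.05,0]
    - [0,0,0.05,0]
    - [0,0,0.05,0]
    - [0,0,0,0]
    - [0,0,0,0]

```text
time_s: 10.45
tcp_pos: [0.4305, -0.0198, 0.2279]
ee_rot: [[-0.992, 0.124, 0.0], [0.124, 0.992, 0.0], [-0.0, 0.0, -1.0]]
wrist_force: [0.6, 0.3, -1.0]
gripper_width: 0.46
gripper_force: 30.0
```

jog_arm:
  increments:
    - [0,0,0.06,0]
    - [0,0,0.06,0]
    - [0,0,0,0]
    - [0,0,0,0]

```text
time_s: 10.85
tcp_pos: [0.4305, -0.0198, 0.2253]
ee_rot: [[-0.992, 0.124, -0.0], [0.124, 0.992, -0.0], [0.0, -0.0, -1.0]]
wrist_force: [0.3, 0.2, -1.0]
gripper_width: 0.458
gripper_force: 30.0
```

jog_arm:
  increments:
    - [0,0,0.05,0]
    - [0,0,0,0]
    - [0,0,0,0]

```text
time_s: 11.15
tcp_pos: [0.4304, -0.0199, 0.2243]
ee_rot: [[-0.992, 0.124, -0.0], [0.124, 0.992, -0.0], [0.0, -0.0, -1.0]]
wrist_force: [0.1, -0.1, -1.0]
gripper_width: 0.46
gripper_force: 30.0
```

jog_arm:
  increments:
    - [0,0,0.05,0]
    - [0,0,0,0]
    - [0,0,0,0]

```text
time_s: 11.45
tcp_pos: [0.4306, -0.0198, 0.2236]
ee_rot: [[-0.992, 0.124, 0.0], [0.124, 0.992, -0.0], [-0.0, 0.0, -1.0]]
wrist_force: [-1.1, -0.8, 3.1]
gripper_width: 0.458
gripper_force: 30.0
```

jog_arm:
  increments:
    - [0,0,0,0]
    - [0,0,0,0]
    - [0,0,0,0]
    - [0,0,0,0]
    - [0,0,-0.5,0]
    - [0,0,-1,0]
    - [0,0,-1,0]
    - [0,0,-1,0]
    - [0,0,-1,0]
    - [0,0,-1,0]
  grip: 87

```text
time_s: 12.45
tcp_pos: [0.4302, -0.0199, 0.335]
ee_rot: [[-0.992, 0.124, 0.001], [0.124, 0.992, 0.0], [-0.001, 0.0, -1.0]]
wrist_force: [0.6, -0.2, -1.0]
gripper_width: 0.994
gripper_force: 0.0
```

jog_arm:
  increments:
    - [0,0,-1,0]
    - [0,0,-1,0]
    - [-0.2,1,0,0]
    - [-0.2,1,0,0]
    - [-0.2,1,0,0]
    - [-0.2,1,0,0]
    - [-0.2,1,0,0]
    - [-0.2,1,0,0]
    - [-0.2,1,0,0]
    - [-0.2,1,0,0]

```text
time_s: 13.45
tcp_pos: [0.4823, 0.136, 0.3739]
ee_rot: [[-0.992, 0.124, 0.001], [0.124, 0.992, 0.0], [-0.0, 0.0, -1.0]]
wrist_force: [0.7, -0.2, -0.5]
gripper_width: 0.997
gripper_force: 0.0
```

jog_arm:
  increments:
    - [0,1,0,0]
    - [0,1,0,0]
    - [0,0.7,0,0]
    - [0,0,0,0]

```text
time_s: 13.85
tcp_pos: [0.489, 0.1903, 0.3732]
ee_rot: [[-0.993, 0.122, 0.0], [0.122, 0.993, 0.0], [-0.0, 0.0, -1.0]]
wrist_force: [0.3, -0.7, 0.3]
gripper_width: 1.003
gripper_force: 0.0
```

```bash
python3 - <<'E'
from h import *
s,im=look('w4');go([.489,.189,.24],s,173)
for n in ['round_column','jig','sprung_plate','square_post']:
    for d in eyes.spot_in('wrist',n): print(n,np.array(d['centre']),d['conf'])
    if n[0] in 'r':
      for d in eyes.outline_of('wrist',n)[:2]:
        x,y,w,h=cv2.boundingRect(d['mask'].astype(np.uint8));print(x,y,w,h)
c=cv2.resize(im[0:330,160:470],None,fx=1.8,fy=1.8,interpolation=2);cv2.imwrite('pics/c4.png',c)
E
```

```text
t 13.85 tcp [0.489  0.1903 0.3732] yaw 172.99 units xyz [-0.0066 -0.0642  6.6616] turn units -0.001353115059554707
round_column [0.4808 0.197  0.1151] 0.91
round_column [0.3477 0.0812 0.091 ] 0.85
round_column [0.511  0.0594 0.0399] 0.69
round_column [0.3379 0.1838 0.0991] 0.57
round_column [0.3445 0.2871 0.067 ] 0.56
130 213 60 41
217 0 61 73
sprung_plate [0.5376 0.1918 0.0543] 0.66
square_post [0.4324 0.0001 0.0994] 0.69
```

View pics/c4.png

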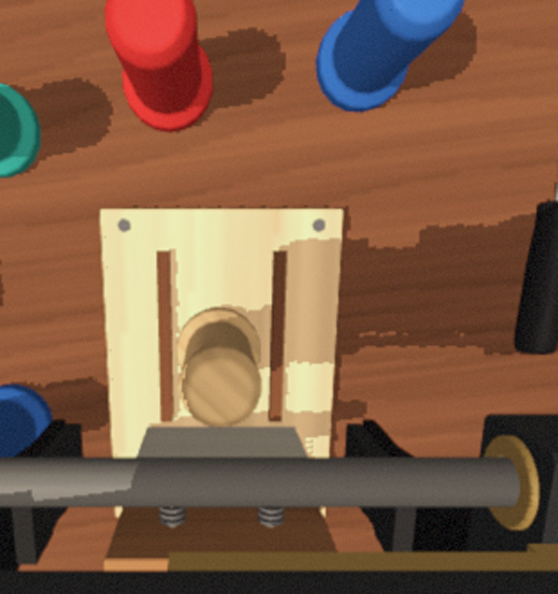

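The plain wooden column stands in the jig (top circle at crop 221,387; foot centre about 218,345) between the strips (x 157–171 and 273–287). The near bed corners are at (101,209) and (343,209), and the plate is past it.

```bash
python3 - <<'E'
from h import *
s=sense()
q=lambda x,y,z:atz('wrist',(160+x/1.8,y/1.8),z,s)[:2]
A,B=q(101,209,.018),q(343,209,.018);e=B-A
print('edge',A,B,np.linalg.norm(e),np.degrees(np.arctan2(e[1],e[0]))-90)
th=np.degrees(np.arctan2(e[1],e[0]))-90
for yaw_ in (-7.0,):
    a=np.radians(yaw_);ux=np.array([np.cos(a),np.sin(a)]);uy=np.array([-ux[1],ux[0]])
    c=(A+B)/2+.105*ux;print('jig c',c,'seat',c-.025*ux)
    L=[q(171,251,.026),q(173,420,.026),q(273,251,.026),q(270,420,.026)]
    for p in L: print('strip inner',(p-c)@ux,(p-c)@uy)
    d=L[1]-L[0];d2=L[3]-L[2];print('strip ang',np.degrees(np.arctan2(d[1],d[0])),np.degrees(np.arctan2(d2[1],d2[0])))
    for n,p in [('coltop',q(221,387,.123)),('foot nearest',q(218,307,.030))]: print(n,p,(p-c)@ux,(p-c)@uy)
for p in [(183,387),(260,387)]: print(q(*p,.12))
E
```

```text
edge [0.3945 0.1305] [0.413  0.2774] 0.14805358485265413 -7.167708872190161
jig c [0.508  0.1911] seat [0.4831 0.1942]
strip inner -0.08019908172887025 -0.031126183064722875
strip inner 0.028215382962739777 -0.03225194399360445
strip inner -0.0800203388841574 0.030952231198005196
strip inner 0.028385982229427578 0.031713964000923286
strip ang -7.594930132445977 -6.597409486768778
coltop [0.4868 0.1917] -0.02102073812616245 -0.002031024679090141
foot nearest [0.4614 0.1942] -0.04656236236699556 -0.0025717820655264878
[0.4855 0.1742]
[0.4899 0.2095]
```

jog_arm:
  increments:
    - [0.12,0.05,0.5,0]
    - [0,0,1,0]
    - [0,0,1,0]
    - [0,0,1,0]
    - [0,0,1,0]
    - [0,0,1,0]
    - [0,0,0.7,0]
    - [0,0,0.4,0]
    - [0,0,0,0]
    - [0,0,0,0]

```text
time_s: 15.15
tcp_pos: [0.4866, 0.1899, 0.2416]
ee_rot: [[-0.992, 0.124, 0.0], [0.124, 0.992, 0.0], [-0.0, 0.0, -1.0]]
wrist_force: [-0.3, 1.1, -0.4]
gripper_width: 1.002
gripper_force: 0.0
```

jog_arm:
  increments:
    - [0,0,0,0]
    - [0,0,0,0]
    - [0,0,0,0]
    - [0,0,0,0]
    - [0,0,0,0]
    - [0,0,0,0]
    - [0,0,0,0]
    - [0,0,0,0]
  grip: 30

```text
time_s: 15.95
tcp_pos: [0.4866, 0.19, 0.2415]
ee_rot: [[-0.992, 0.124, 0.001], [0.124, 0.992, 0.0], [-0.0, 0.0, -1.0]]
wrist_force: [0.6, 1.3, 0.3]
gripper_width: 0.452
gripper_force: 30.0
```

jog_arm:
  increments:
    - [0,0,-0.4,0]
    - [0,0,-0.8,0]
    - [0,0,-1,0]
    - [0,0,-1,0]
    - [0,0,-1,0]
    - [0,0,-1,0]
    - [0,0,-1,0]
    - [0,0,-1,0]
    - [-0.2,-0.5,-0.3,0]
    - [-0.28,-1,0,0]

```text
time_s: 16.95
tcp_pos: [0.4923, 0.1587, 0.3923]
ee_rot: [[-0.993, 0.122, 0.001], [0.122, 0.993, 0.001], [-0.001, 0.001, -1.0]]
wrist_force: [-0.8, -0.9, -1.6]
gripper_width: 0.45
gripper_force: 30.0
```

jog_arm:
  increments:
    - [-0.28,-1,0,0]
    - [-0.28,-1,0,0]
    - [-0.28,-1,0,0]
    - [-0.28,-1,0,0]
    - [-0.28,-1,0,0]
    - [-0.28,-1,0,0]
    - [-0.28,-1,0,0]
    - [-0.28,-1,0,0]
    - [-0.28,-1,0,0]
    - [-0.28,-1,0,0]

```text
time_s: 17.95
tcp_pos: [0.5225, -0.0481, 0.3905]
ee_rot: [[-0.992, 0.125, -0.003], [0.125, 0.992, -0.0], [0.002, -0.001, -1.0]]
wrist_force: [0.5, 0.4, -1.8]
gripper_width: 0.449
gripper_force: 30.0
```

jog_arm:
  increments:
    - [-0.28,-1,0,0]
    - [-0.28,-1,0,0]
    - [-0.28,-1,0,0]
    - [-0.28,-1,0,0]
    - [-0.28,-1,0,0]
    - [-0.28,-1,0,0]
    - [-0.28,-1,0,0]
    - [-0.06,-0.6,0,0]
    - [0,0,0,0]
    - [0,0,0,0]

```text
time_s: 18.95
tcp_pos: [0.5439, -0.2024, 0.3909]
ee_rot: [[-0.992, 0.125, -0.001], [0.125, 0.992, 0.001], [0.001, 0.0, -1.0]]
wrist_force: [-0.3, 1.2, -1.1]
gripper_width: 0.45
gripper_force: 30.0
```

```bash
python3 - <<'E'
from h import *
s,im=look('w5');go([.544,-.203,.2285],s,173)
c=cv2.resize(im[60:340,140:460],None,fx=1.8,fy=1.8,interpolation=2)
a=np.radians(-22.4);u=np.array([np.cos(a),np.sin(a)]);v=np.array([-u[1],u[0]])
for i,j in [(-1,-1),(-1,1),(1,1),(1,-1)]:
    p=proj('wrist',np.r_[np.array([.544,-.203])+.043*(i*u+j*v),.014],s);cv2.circle(c,tuple(int(x) for x in (p-[140,60])*1.8),4,(0,255,0),1)
cv2.imwrite('pics/c5.png',c)
E
```

```text
t 18.95 tcp [ 0.5439 -0.2024  0.3909] yaw 172.85 units xyz [-0.0213 -0.0324  8.1187] turn units -0.033734059664793946
```

View pics/c5.png

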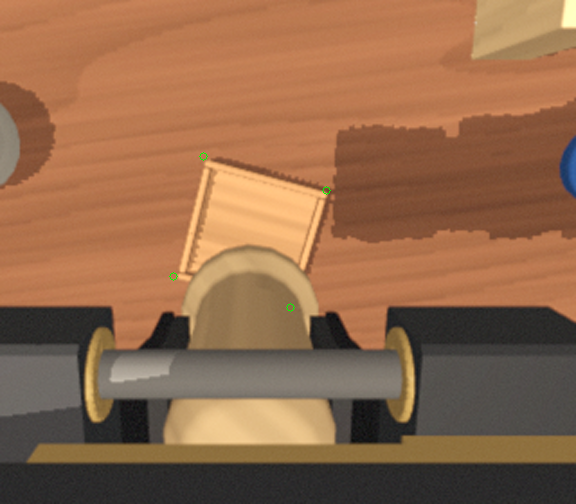

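The column hangs upright over the tray. The predicted tray corners (green) lie within about 3 px of the rim, so I correct by 2 mm towards +y and lower.

jog_arm:
  increments:
    - [-0.05,0.1,0.8,0]
    - [0,0,1,0]
    - [0,0,1,0]
    - [0,0,1,0]
    - [0,0,1,0]
    - [0,0,1,0]
    - [0,0,1,0]
    - [0,0,0.8,0]
    - [0,0,0.3,0]
    - [0,0,0,0]

```text
time_s: 20.0
tcp_pos: [0.5455, -0.1998, 0.2328]
ee_rot: [[-0.992, 0.123, -0.002], [0.123, 0.992, 0.0], [0.002, -0.0, -1.0]]
wrist_force: [-0.1, -0.2, -1.1]
gripper_width: 0.455
gripper_force: 30.0
```

jog_arm:
  increments:
    - [0,0,0.04,0]
    - [0,0,0,0]
    - [0,0,0,0]

```text
time_s: 20.3
tcp_pos: [0.5458, -0.2005, 0.2334]
ee_rot: [[-0.992, 0.124, 0.002], [0.124, 0.992, -0.0], [-0.002, 0.0, -1.0]]
wrist_force: [-0.8, 0.0, -1.3]
gripper_width: 0.451
gripper_force: 30.0
```

jog_arm:
  increments:
    - [0,0,0.1,0]
    - [0,0,0.06,0]
    - [0,0,0,0]
    - [0,0,0,0]

```text
time_s: 20.7
tcp_pos: [0.5456, -0.2005, 0.2293]
ee_rot: [[-0.992, 0.124, -0.0], [0.124, 0.992, 0.0], [0.0, -0.0, -1.0]]
wrist_force: [-0.3, 0.3, -1.0]
gripper_width: 0.456
gripper_force: 30.0
```

jog_arm:
  increments:
    - [0,0,0.04,0]
    - [0,0,0,0]
    - [0,0,0,0]

```text
time_s: 21.0
tcp_pos: [0.5455, -0.2005, 0.2285]
ee_rot: [[-0.992, 0.124, -0.0], [0.124, 0.992, 0.0], [0.0, 0.0, -1.0]]
wrist_force: [-0.1, 0.7, -1.5]
gripper_width: 0.457
gripper_force: 30.0
```

jog_arm:
  increments:
    - [0,0,0.04,0]
    - [0,0,0,0]
    - [0,0,0,0]

```text
time_s: 21.3
tcp_pos: [0.5456, -0.2005, 0.2284]
ee_rot: [[-0.992, 0.124, 0.0], [0.124, 0.992, -0.0], [-0.0, -0.0, -1.0]]
wrist_force: [-2.3, 1.8, 5.7]
gripper_width: 0.454
gripper_force: 30.0
```

jog_arm:
  increments:
    - [0,0,-0.02,0]
    - [0,0,0,0]
    - [0,0,0,0]
    - [0,0,0,0]
    - [0,0,-0.5,0]
    - [0,0,-1,0]
    - [0,0,-1,0]
    - [0,0,-1,0]
    - [0,0,-1,0]
    - [0,0,-1,0]
  grip: 87

```text
time_s: 22.3
tcp_pos: [0.5454, -0.2005, 0.3398]
ee_rot: [[-0.992, 0.124, 0.001], [0.124, 0.992, -0.0], [-0.001, -0.0, -1.0]]
wrist_force: [1.1, 0.2, -0.9]
gripper_width: 0.996
gripper_force: 0.0
```

jog_arm:
  increments:
    - [0,0,-1,0]
    - [0,0,-0.5,0]
    - [0.9,1,0,0]
    - [0.9,1,0,0]
    - [0.9,1,0,0]
    - [0.9,1,0,0]
    - [0.9,1,0,0]
    - [0.9,1,0,0]
    - [0.9,1,0,0]
    - [0.5,1,0,0]

```text
time_s: 23.3
tcp_pos: [0.429, -0.0243, 0.3682]
ee_rot: [[-0.992, 0.124, -0.001], [0.124, 0.992, 0.0], [0.001, 0.0, -1.0]]
wrist_force: [0.2, -0.0, -0.5]
gripper_width: 0.997
gripper_force: 0.0
```

jog_arm:
  increments:
    - [0,0.25,0,0]
    - [0,0,0,0]
    - [0,0,0,0]

```text
time_s: 23.6
tcp_pos: [0.4314, -0.0202, 0.3682]
ee_rot: [[-0.992, 0.124, -0.0], [0.124, 0.992, -0.0], [-0.0, -0.0, -1.0]]
wrist_force: [0.1, -0.2, -0.8]
gripper_width: 1.001
gripper_force: 0.0
```

```bash
python3 - <<'E'
from h import *
s,im=look('w6');go([.4305,-.0199,.2237],s,172.9)
for d in eyes.spot_in('wrist','square_post'): print(np.array(d['centre']),d['conf'])
for d in eyes.outline_of('wrist','square_post')[:1]:
    c=max(cv2.findContours(d['mask'].astype(np.uint8),0,2)[0],key=cv2.contourArea);A=cv2.approxPolyDP(c,4,True)[:,0];print(A.tolist(),[atz('wrist',a,.105,s)[:2] for a in A.tolist()])
t=eyes.capture('top')
for n in ['round_column','square_post']:
    for d in eyes.spot_in('top',n): print(n,np.array(d['centre']),d['conf'])
t2=eyes.capture('scene');
cv2.imwrite('pics/c6.png',np.hstack([cv2.resize(im[100:320,180:380],(400,440),interpolation=2),cv2.resize(t2[100:320,200:400],(400,440),interpolation=2)]))
E
```

```text
t 23.6 tcp [ 0.4314 -0.0202  0.3682] yaw 172.87 units xyz [0.0473 0.009  7.2228] turn units -0.005533445251521178
[ 0.4237 -0.0203  0.1079] 0.57
[ 0.4321 -0.3618  0.0099] 0.27
[[294, 173], [261, 176], [257, 233], [301, 232], [303, 191]] [array([ 0.3982, -0.003 ]), array([ 0.3973, -0.0307]), array([ 0.4467, -0.0412]), array([ 0.4506, -0.0026]), array([0.4143, 0.0029])]
round_column [ 0.5422 -0.1966  0.0983] 0.86
round_column [0.3325 0.29   0.0988] 0.74
round_column [0.5223 0.0472 0.0959] 0.65
round_column [0.3262 0.0633 0.1023] 0.6
```

View pics/c6.png

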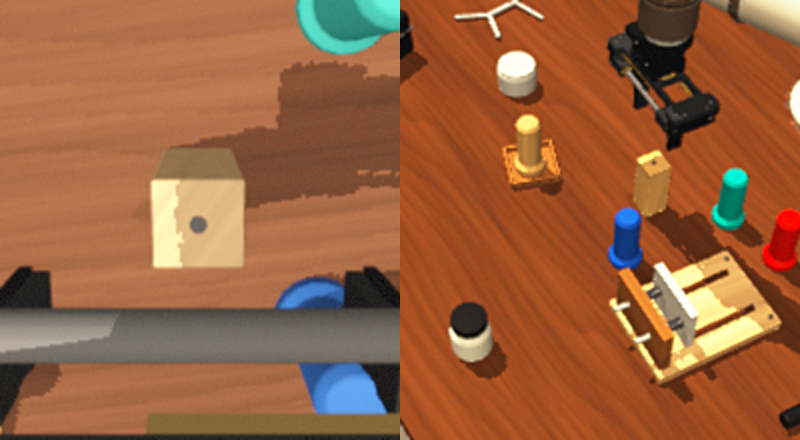

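The column stands upright in the middle of the tray (right half, 528,150). The post is parked upright (right half 652,185; left half top 152–244, 180–268, aligned with the fingers). Now I regrip the post and carry it to the jig.

jog_arm:
  increments:
    - [0.05,0,0.8,0]
    - [0,0,1,0]
    - [0,0,1,0]
    - [0,0,1,0]
    - [0,0,1,0]
    - [0,0,1,0]
    - [0,0,0.9,0]
    - [0,0,0.5,0]
    - [0,0,0,0]
    - [0,0,0,0]

```text
time_s: 24.95
tcp_pos: [0.4305, -0.0198, 0.2245]
ee_rot: [[-0.992, 0.124, 0.001], [0.124, 0.992, 0.0], [-0.001, 0.0, -1.0]]
wrist_force: [-0.6, -0.7, -0.3]
gripper_width: 1.0
gripper_force: 0.0
```

jog_arm:
  increments:
    - [0,0,0,0]
    - [0,0,0,0]
    - [0,0,0,0]
    - [0,0,0,0]
    - [0,0,0,0]
    - [0,0,0,0]
    - [0,0,0,0]
    - [0,0,0,0]
  grip: 30

```text
time_s: 25.75
tcp_pos: [0.4301, -0.0198, 0.2242]
ee_rot: [[-0.992, 0.124, -0.0], [0.124, 0.992, -0.0], [0.0, -0.0, -1.0]]
wrist_force: [-0.7, -0.3, 1.6]
gripper_width: 0.458
gripper_force: 30.0
```

jog_arm:
  increments:
    - [0,0,-0.4,0]
    - [0,0,-0.8,0]
    - [0,0,-1,0]
    - [0,0,-1,0]
    - [0,0,-1,0]
    - [0,0,-1,0]
    - [0,0,-1,0]
    - [0,0,-1,0]
    - [0,0,-0.3,0]
    - [0,0.5,0,0]

```text
time_s: 26.75
tcp_pos: [0.431, -0.0101, 0.3748]
ee_rot: [[-0.992, 0.126, 0.001], [0.126, 0.992, 0.001], [-0.001, 0.001, -1.0]]
wrist_force: [-0.2, 0.1, -1.3]
gripper_width: 0.457
gripper_force: 30.0
```

jog_arm:
  increments:
    - [-0.15,1,0,0]
    - [-0.15,1,0,0]
    - [-0.15,1,0,0]
    - [-0.15,1,0,0]
    - [-0.15,1,0,0]
    - [-0.15,1,0,0]
    - [-0.15,1,0,0]
    - [-0.15,1,0,0]
    - [-0.15,1,0,0]
    - [-0.15,1,0,0]

```text
time_s: 27.75
tcp_pos: [0.4862, 0.1865, 0.3738]
ee_rot: [[-0.992, 0.124, -0.0], [0.124, 0.992, -0.0], [0.0, -0.0, -1.0]]
wrist_force: [0.2, -0.1, -1.3]
gripper_width: 0.456
gripper_force: 30.0
```

jog_arm:
  increments:
    - [0,0.45,0,0]
    - [0,0,0,0]
    - [0,0,0,0]

```text
time_s: 28.05
tcp_pos: [0.4867, 0.1937, 0.3739]
ee_rot: [[-0.992, 0.124, -0.001], [0.124, 0.992, -0.0], [0.001, -0.001, -1.0]]
wrist_force: [-0.1, -0.7, -1.5]
gripper_width: 0.456
gripper_force: 30.0
```

```bash
python3 - <<'E'
from h import *
s,im=look('w7');go([.4882,.1936,.2427],s,172.9)
cv2.imwrite('pics/c7.png',cv2.resize(im[60:340,140:460],None,fx=1.8,fy=1.8,interpolation=2))
E
```

```text
t 28.05 tcp [0.4867 0.1937 0.3739] yaw 172.88 units xyz [-0.0777  0.0098  6.562 ] turn units -0.0032816500602538905
```

View pics/c7.png

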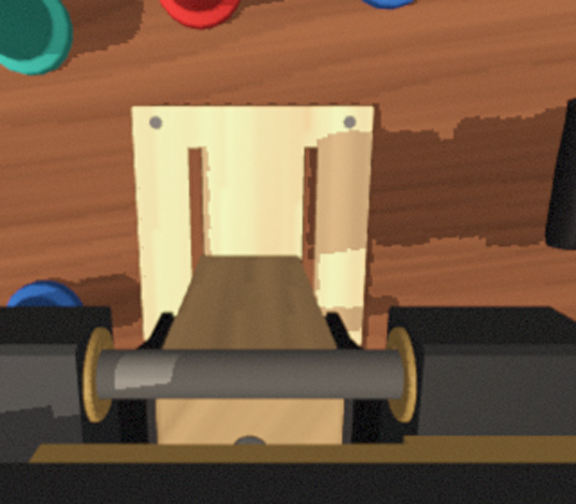

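The post hangs upright over the seat, its bottom edge (202–302) centred between the strips (202 and 304, centre 253) to about 1 mm. Lowering with a 1 mm correction.

jog_arm:
  increments:
    - [0,0.06,0.7,0]
    - [0,0,1,0]
    - [0,0,1,0]
    - [0,0,1,0]
    - [0,0,1,0]
    - [0,0,1,0]
    - [0,0,0.4,0]
    - [0,0,0.2,0]
    - [0,0,0,0]
    - [0,0,0,0]

```text
time_s: 29.1
tcp_pos: [0.4874, 0.1951, 0.2491]
ee_rot: [[-0.992, 0.124, 0.002], [0.124, 0.992, 0.001], [-0.001, 0.001, -1.0]]
wrist_force: [-0.2, -0.2, -1.4]
gripper_width: 0.456
gripper_force: 30.0
```

jog_arm:
  increments:
    - [0,0,0.08,0]
    - [0,0,0,0]
    - [0,0,0,0]
    - [0,0,0,0]

```text
time_s: 29.5
tcp_pos: [0.4871, 0.195, 0.2468]
ee_rot: [[-0.992, 0.124, 0.0], [0.124, 0.992, 0.0], [-0.0, 0.0, -1.0]]
wrist_force: [0.6, -0.1, -0.9]
gripper_width: 0.456
gripper_force: 30.0
```

jog_arm:
  increments:
    - [0,0,0.17,0]
    - [0,0,0,0]
    - [0,0,0,0]

```text
time_s: 29.8
tcp_pos: [0.4871, 0.195, 0.243]
ee_rot: [[-0.992, 0.124, -0.0], [0.124, 0.992, -0.0], [0.0, -0.0, -1.0]]
wrist_force: [0.0, -0.1, -0.7]
gripper_width: 0.459
gripper_force: 30.0
```

jog_arm:
  increments:
    - [0,0,0.04,0]
    - [0,0,0,0]
    - [0,0,0,0]

```text
time_s: 30.1
tcp_pos: [0.4871, 0.195, 0.2423]
ee_rot: [[-0.992, 0.124, -0.0], [0.124, 0.992, 0.0], [0.0, 0.0, -1.0]]
wrist_force: [0.0, 1.2, -1.8]
gripper_width: 0.46
gripper_force: 30.0
```

jog_arm:
  increments:
    - [0,0,0.03,0]
    - [0,0,0,0]
    - [0,0,0,0]

```text
time_s: 30.4
tcp_pos: [0.4871, 0.195, 0.2422]
ee_rot: [[-0.992, 0.124, 0.0], [0.124, 0.992, 0.0], [-0.0, 0.0, -1.0]]
wrist_force: [-1.3, -0.0, 2.8]
gripper_width: 0.46
gripper_force: 30.0
```

jog_arm:
  increments:
    - [0,0,-0.06,0]
    - [-0.3,0,0,0]
    - [-0.4,0,0,0]
    - [-0.4,0,0,0]
    - [-0.3,0,0,0]
    - [-0.2,0,0,0]
    - [0,0,0,0]
    - [0,0,0,0]

```text
time_s: 31.2
tcp_pos: [0.5188, 0.1909, 0.2428]
ee_rot: [[-0.992, 0.124, -0.0], [0.124, 0.992, -0.0], [0.0, -0.0, -1.0]]
wrist_force: [0.6, -0.0, -2.7]
gripper_width: 0.456
gripper_force: 30.0
```

jog_arm:
  increments:
    - [-0.1,0,0,0]
    - [-0.1,0,0,0]
    - [-0.1,0,0,0]
    - [-0.1,0,0,0]
    - [0,0,0,0]
    - [0,0,0,0]

```text
time_s: 31.8
tcp_pos: [0.5266, 0.19, 0.2429]
ee_rot: [[-0.992, 0.124, -0.001], [0.124, 0.992, -0.0], [0.001, -0.0, -1.0]]
wrist_force: [-2.5, 0.5, -0.1]
gripper_width: 0.461
gripper_force: 30.0
```

jog_arm:
  increments:
    - [-0.1,0,0,0]
    - [-0.1,0,0,0]
    - [-0.1,0,0,0]
    - [-0.1,0,0,0]
    - [-0.1,0,0,0]
    - [0,0,0,0]
    - [0,0,0,0]
    - [0,0,0,0]

```text
time_s: 32.6
tcp_pos: [0.5359, 0.1889, 0.2429]
ee_rot: [[-0.992, 0.124, -0.003], [0.124, 0.992, -0.0], [0.003, -0.001, -1.0]]
wrist_force: [-7.7, 2.4, 3.2]
gripper_width: 0.457
gripper_force: 30.0
```

```bash
python3 - <<'E'
from h import *
s=sense();print(s['wrist_force'],s['moment'])
s,im=look('w8');print(s['wrist_force']);go([.508,.1911,.2428],s,172.9);u=np.array([.9924,-.1236]);print((np.array(s['tcp_pos'])[:2]-[.508,.1911])@u)
t2=eyes.capture('scene')
for n in ['square_post','sprung_plate']:
    for d in eyes.spot_in('scene',n): print(n,np.array(d['centre']),d['conf'])
F=[]
for i in range(8): eyes.capture('top');F.append(sense()['wrist_force'])
print('mean F',np.mean(F,0))
cv2.imwrite('pics/c8.png',np.hstack([cv2.resize(im[60:340,140:460],(400,350),interpolation=2),cv2.resize(t2[170:310,260:420],(400,350),interpolation=2)]))
E
```

```text
[-7.7129  2.422   3.2338] [0.8085 1.9384 0.1346]
[-7.7129  2.422   3.2338]
t 32.6 tcp [0.5359 0.1889 0.2429] yaw 172.88 units xyz [ 1.3957 -0.0638  0.0084] turn units -0.0042943646952226635
0.027917595963109595
square_post [0.5446 0.1882 0.1231] 0.58
square_post [ 0.5515 -0.1842  0.0057] 0.28
sprung_plate [0.5635 0.1975 0.0781] 0.84
sprung_plate [0.471  0.413  0.0221] 0.32
mean F [-7.8603  3.2392  3.2886]
```

View pics/c8.png

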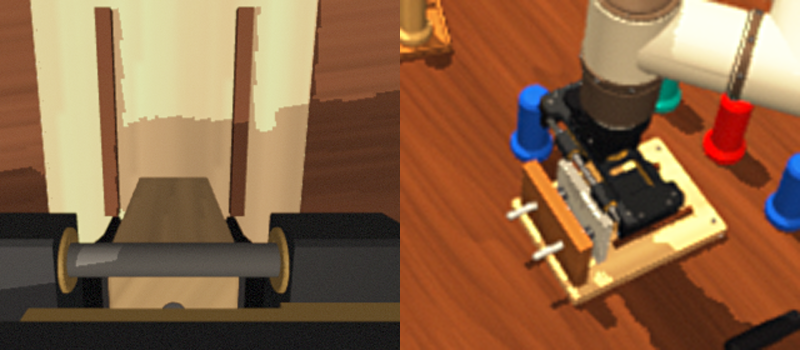

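The post is upright between the strips with its face on the plate, and the plate has moved back. The wrist shows about 8 N of push but also a slight upward force, so the post is brushing the bed. I lift it a hair and then push on.

jog_arm:
  increments:
    - [0,0,-0.04,0]
    - [0,0,0,0]
    - [0,0,0,0]

```text
time_s: 33.5
tcp_pos: [0.5356, 0.189, 0.243]
ee_rot: [[-0.992, 0.124, -0.004], [0.124, 0.992, -0.001], [0.004, -0.001, -1.0]]
wrist_force: [-7.4, 3.7, 0.5]
gripper_width: 0.457
gripper_force: 30.0
```

```bash
python3 - <<'E'
from h import *
F=[]
for i in range(5): eyes.capture('top');F.append(sense()['wrist_force'])
s=sense();print(np.mean(F,0),s['moment'],s['tcp_pos'],s['ee_rot'])
E
```

```text
[-7.6621  3.9128 -0.1017] [1.0356 1.9337 0.0892] [0.5356 0.189  0.2429] [[-0.9923  0.1241 -0.0037]
 [ 0.1241  0.9923 -0.0006]
 [ 0.0036 -0.0011 -1.    ]]
```

jog_arm:
  increments:
    - [-0.05,0.03,-0.02,0]
    - [-0.05,0.03,0,0]
    - [-0.05,0,0,0]
    - [0,0,0,0]
    - [0,0,0,0]
    - [0,0,0,0]

```text
time_s: 34.35
tcp_pos: [0.5381, 0.1891, 0.243]
ee_rot: [[-0.992, 0.125, -0.006], [0.125, 0.992, -0.003], [0.006, -0.003, -1.0]]
wrist_force: [-8.5, 2.8, 0.6]
gripper_width: 0.461
gripper_force: 30.0
```

```bash
python3 - <<'E'
from h import *
F=[]
for i in range(5): eyes.capture('top');F.append(sense()['wrist_force'])
s=sense();F=np.mean(F,0);u=np.array([.9924,-.1236]);print(F,'push',-F[:2]@u,'lat',F[:2]@[.1236,.9924],s['moment'],s['tcp_pos'],yaw(s),(np.array(s['tcp_pos'])[:2]-[.508,.1911])@u)
E
```

```text
[-8.7533  1.4107  1.365 ] push 8.86116803553995 lat 0.31806302740144465 [0.4918 2.3284 0.1225] [0.5381 0.189  0.243 ] 172.83190464371935 0.03009439482422167
```

jog_arm:
  increments:
    - [-0.05,0,0,0]
    - [-0.05,0,0,0]
    - [-0.05,0,0,0]
    - [0,0,0,0]
    - [0,0,0,0]
    - [0,0,0,0]

```text
time_s: 35.2
tcp_pos: [0.5407, 0.1887, 0.243]
ee_rot: [[-0.992, 0.125, -0.007], [0.125, 0.992, -0.003], [0.007, -0.003, -1.0]]
wrist_force: [-10.5, 2.6, 2.1]
gripper_width: 0.456
gripper_force: 30.0
```

```bash
python3 - <<'E'
from h import *
look('w9')
F=[]
for i in range(5): eyes.capture('top');F.append(sense()['wrist_force'])
s=sense();F=np.mean(F,0);u=np.array([.9924,-.1236]);print(F,'push',-F[:2]@u,'lat',F[:2]@[.1236,.9924],s['moment'],s['tcp_pos'],yaw(s),(np.array(s['tcp_pos'])[:2]-[.508,.1911])@u)
for t in ['w3','w7','w8','w9']:
    g=cv2.cvtColor(cv2.imread(f'pics/{t}.png'),6).astype(float)
    def prof(a,b): 
        d=np.abs(np.diff(g[190:215,a:b].mean(1)));k=d.argmax();w=d[max(k-2,0):k+3];return 190+max(k-2,0)+.5+(w*np.arange(len(w))).sum()/w.sum()
    print(t,[round(prof(a,a+10),2) for a in (258,268,278,288)])
E
```

```text
[-10.3984   2.5975   1.9943] push 10.640389735070766 lat 1.2924774502491445 [0.7259 2.6243 0.0866] [0.5407 0.1887 0.243 ] 172.83489078599305 0.032772137362438565
w3 [np.float64(200.08), np.float64(200.39), np.float64(200.24), np.float64(200.31)]
w7 [np.float64(201.54), np.float64(201.54), np.float64(201.53), np.float64(201.5)]
w8 [np.float64(201.39), np.float64(201.38), np.float64(201.39), np.float64(201.38)]
w9 [np.float64(201.37), np.float64(201.38), np.float64(201.37), np.float64(201.32)]
```

Push is 10.6 N, which agrees with the position: plate travel is about 17.8 mm of 30. The post has not turned in the grip (under 0.2 px change), it is tilted by less than 0.5°, and it sits about 0.8 mm above the bed. Handing in while holding.

```bash
python3 -c "
from station import r
print(r.finish_job())"
```

```text
the job is handed in; nothing more can be done
None
```

I handed the job in with the round column standing in the tray and the arm still holding the square post upright, about 1 mm above the jig's bed, against the plate at about 10.6 N (about 18 of 30 mm travel); neither piece fell, and the arm stayed clear of the jar, tin and screwdriver.

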